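# Lock the sprung tub rest level

## Task

Press the tilted metal plate of the tub rest down against its spring until you feel it land on its rubber rest, about level; keeping it down, slide the bolt on the plate fully home through the window of the keeper post, so that the plate stays level when you let go. Press gently, never harder than 25 N, and leave the salt shaker and the two sauce cups where they stand.

Things in the scene. Friction and masses are not known exactly. Their poses are not given: they have to be found in the camera images.
- stand: Fixed steel stand of the tub rest, base plate 210 (x) by 227 (y) by 6 mm. Origin on the worktop, midway along the hinge in y and mid base in x. x points from the hinge to the plate's free edge, y to the keeper post, z up. Hinge line: along y at x -90, z 55 mm. Keeper post: x 47 to 73, y 98 to 112, top near z 74 mm. The bolt and the lug lie at x +60 mm when the plate is level.
- hinge_mid (a point): Middle of the hinge line (axes as the stand's). Plate: aluminium, 175 mm from hinge to free edge, 180 mm wide (y -90 to +90), 5 mm thick, its top 2.5 mm above the hinge line when level; a ledge 12 mm high runs along the hinge. Its top is smooth and clear along the bolt's line (150 mm from the hinge) from y -90 mm to the lug, so shut fingertips can press and slide there.
- post_foot (a point): Top of the keeper post's socket, 22 mm above the worktop. Post with window (14 mm wide, 10.5 high, centre about 39 mm above this point) and rubber rest (under the plate, 30 mm to -y) are one piece; its height setting varies by up to 6 mm up or down and is not reported. The bolt meets the window only while the plate is within about 1.5 mm of landing; else it butts against the post.
- tilt_plate (a joint): Tilt of the plate above level, rad: 0 level (top at z 57.5 mm), 0.33 raised by its spring (start). Pressed straight down on the bolt's line it takes about 4 N raised and 6 to 9 N level; it lands on the rubber rest somewhere between -0.045 and +0.045, felt as a sharp rise of force (about 8 N per mm). It springs up again when let go unless the bolt holds it.
- bolt (a joint): Travel of the steel bolt on the plate's top, m: 0 drawn back, 0.030 fully home; it moves along the plate's +y, towards the keeper post. It stays where it is left (friction about 1.5 N). It lies 150 mm from the hinge; bar 10 mm wide, 7 mm high; its tip is 58 mm ahead (+y) of the lug's middle, 10 mm short of the post at travel 0.
- lug (a point): Middle of the bolt's upright lug: 24 mm along x, 8 mm thick along y, standing 29.5 mm above the plate's top with a 10 mm round bar along its top edge. This point is 12.5 mm above the plate's top, at stand y = 30 mm plus the bolt's travel. It can be pushed on its -y face by shut fingertips that press on the plate. z is normal to the plate.
- salt: Salt shaker, 54 mm across and 86 mm tall, upright beside the stand on the side away from the keeper; origin at the centre of its underside. Not to be disturbed.
- cup_a: Sauce cup, 63 mm across and 32 mm tall, on the worktop on the hinge side of the stand; origin at the centre of its underside. Not to be disturbed.
- cup_b: Sauce cup, 66 mm across and 36 mm tall, on the worktop beyond the plate's free edge; origin at the centre of its underside. Not to be disturbed.

How it is judged:
On the way:
1. the plate is held down level with the bolt still drawn back (value of joint tilt_plate below 0.065 rad and value of joint bolt below 0.009 m), for 0.2 s.
At the end, for the whole second after the job is handed in: The plate, let go, lies level within 0.065 rad (under 4 degrees) and at rest, held by the bolt, which stands at least 22 mm of its 30 mm out, through the keeper's window (value of joint tilt_plate between -0.065 and 0.065 rad and value of joint bolt above 0.022 m and velocity of joint tilt_plate between -0.05 and 0.05 rad/s and contact force between the fingers and stand below 0.3 N); the robot touches nothing.
It fails at once if the stand, its plate or its bolt is pressed with more than 25 N (contact force between any of the fingers, the arm and stand above 25 N).
It fails at once if the salt shaker is moved more than 15 mm or tipped (distance of salt from where it was at the start of the episode above 0.015 m or angle between salt's own z axis and vertical above 0.3 rad).
It fails at once if the sauce cup in front is moved more than 15 mm or tipped (distance of cup_a from where it was at the start of the episode above 0.015 m or angle between cup_a's own z axis and vertical above 0.3 rad).
It fails at once if the sauce cup behind is moved more than 15 mm or tipped (distance of cup_b from where it was at the start of the episode above 0.015 m or angle between cup_b's own z axis and vertical above 0.3 rad).
It also fails if it takes over 61 s, if anything falls off the work surface, if the arm or the gripper's body presses on something with over 40 N, if the wrist force passes 120 N, or if a joint passes its speed limit or range.

## Robot

A 6-joint arm with a two-finger parallel gripper is mounted at the origin on a cart in front of the work surface, level with it; the furniture and walls round the work are solid. World frame = base frame: x ahead of the robot, y to its left, z up, the work surface at z = 0. Lengths are in m, angles in rad, forces in N, time in s.
With the tool pointing down it reaches from about 0.375 to 0.9 m from the base axis. Payload 3.1 kg.
Tool frame: the origin (TCP) lies on the centre line of the jaws, within the pads' length; the fingertips stand 11 mm ahead of it and the grasp point (between the pads) lies 8 mm behind it; z points along the fingers, y is the direction in which the jaws open and shut (so a half turn about z gives the same grasp; the last joint's range is limited). The gripper opens to 87 mm and grips with 3 to 60 N. Pads are 19 mm wide; open, the fingers measure 117 mm over their backs; the gripper's body (75 mm by 190 mm) begins 51 mm behind the grasp point.
Start: joints at [-1.361, 0.527, 1.433, -0, 1.181, -0.178], TCP at [0.236, -0.579, 0.234] pointing down, gripper open.
Joint ranges: [-3.08, 3.08], [-0.75, 2.2], [0.22, 2.44], [-1.43, 4.57], [0, 2.65], [-2.85, 2.85]. Speed limits (rad/s): [2.79, 2.79, 3.14, 3.14, 3.14, 3.14].

## Interface

Orientations are given as a rotation vector (axis times angle).
In Python, from plant import arm gives the robot as it stands.
- The arm moves only by the tool carry_out, never from a script. Its argument "series" is a list of rows, each an object with "dp": the shift along the tool's x, y, z in cm, a list of three; "roll": the turn about the tool's z in units of 8 degrees (1.0 is 8 degrees); "grip": the closure, from -1 (fully open) to 1 (shut). In form: [{"dp": [dx, dy, dz], "roll": roll, "grip": grip}, ...]. A call has 1 to 12 rows; each row is the pose to reach, as a shift and turn from the pose measured when the call began, along the tool's axes at that moment; what a row does not reach only later rows make up. A row lasts 1/8 s, in which the tool goes at most 62.5 mm and 10.7 degrees, less where a joint would pass 70% of its speed; a pose out of reach is approached as far as the arm can. A call with a gripper value outside its range is refused whole. The fingers move at their own pace and stop on an object; "squeeze" is the grip in N (left out, the last holds). Time passes only in rows, so rows that repeat a pose let the fingers close. It gives the time, the measured TCP pose, the force and the opening at its end, in the units of the state.
- arm.get_state(): the state, without advancing time (a new reading comes with each control period).
- arm.get_image(name): name is "scene" or "top"; returns a dict with "image" (480x640x3 uint8, red, green, blue), "range_z" (480x640 float32, m along the optical axis (not along the pixel's ray), 0 where there is no reading), "camera_matrix" (3x3 intrinsics, pixels), "origin" and "attitude" of the camera in the world. Camera axes: x right, y up, looking along -z (the intrinsics and any distortion apply to the point x, -y, -z); pixel columns grow to the right and rows downward; lengths in m; the calibration is good to about 2 mm. A picture is of the moment at which its call begins.
- arm.job_done(): hands the job in, once; it reports no verdict.
Trained networks look in the newest picture that a camera, given by its name, has taken for a name from the list of things; names that differ only in an ending like _2 or _b are one class to them, and where a whole thing is asked for, a point or a joint stands for the part that bears it (a point fixed in the world has none). Each returns a list of dicts, best first, with "conf" (0 to 1); they miss things now and then, are a little off and sometimes report something else, mostly with a low value. They report only what shows in the picture. A call takes as long as a camera call.
- arm.spot_in(thing, camera): "at" ([row, column] in pixels, amid what is visible of it).
- arm.outline_of(thing, camera): "region" (480x640 bool, what is visible of it) and "at" ([row, column] in pixels, amid what is visible of it).
The state is a dict: "t": time; "joint_pos": joint angles; "dq": joint speeds; "joint_torque": joint torques, N m; "position": TCP position; "tcp_rot": TCP orientation; "force": force on the tool from outside, world axes, zero at the start; "torque": the same for the moment, N m; "width": opening from 0.0 (shut) to 1.0 (fully open).
Only numpy, scipy, OpenCV 4.12 (cv2) and the standard library are available. Lean on these libraries where they do the work, as an engineer would, in place of code of your own. Each camera call takes 0.05 s, during which the arm holds its last target.

## Working session

There is one attempt and no reset: what is moved stays moved. The work goes in short steps, Python scripts to look and compute and a tool call to move; the robot and the scene stay as the last step left them, time stands still between calls to the robot, and variables do not carry over. Pictures are saved under pics/ and viewed, and the job is handed in when it is done.

Besides the shell and the picture viewer there is one more tool, called after "Emit:" as name(argument=value, ...), one argument or row to a line, values as JSON. carry_out: Moves the arm, as the interface text tells. Its arguments: {"type":"object","properties":{"series":{"type":"array","items":{"type":"object","properties":{"dp":{"type":"array","items":{"type":"number"}},"roll":{"type":"number"},"grip":{"type":"number"}}}},"squeeze":{"type":"number"}},"required":["series"]}

```bash
mkdir -p pics; ls
cat > h.py <<'E'
import numpy as np,cv2
from plant import arm
from scipy.spatial.transform import Rotation as R
def cam(n):
    d=arm.get_image(n); return d
def Rm(d):
    a=np.array(d["attitude"],float)
    return a if a.shape==(3,3) else (R.from_rotvec(a).as_matrix() if a.size==3 else R.from_quat(a).as_matrix())
def cloud(d):
    z=d["range_z"];K=np.array(d["camera_matrix"]);v,u=np.mgrid[0:480,0:640]
    P=np.stack([(u-K[0,2])/K[0,0]*z,-(v-K[1,2])/K[1,1]*z,-z],-1)
    W=P@Rm(d).T+np.array(d["origin"]); W[z==0]=np.nan
    return W
def save(d,n): cv2.imwrite("pics/"+n,d["image"][:,:,::-1])
E
python3 - <<'E'
from h import *
print(arm.get_state())
for n in("scene","top"):
    d=cam(n);save(d,n+"0.png");print(n,d["origin"],d["attitude"],d["camera_matrix"]);W=cloud(d)
    for t in("stand","lug","bolt","salt","cup_a","tilt_plate","post_foot","hinge_mid"):
        for o in arm.spot_in(t,n)[:3]:
            r,c=map(int,np.round(o["at"]));print(t,o["conf"],r,c,W[r,c].round(4))
E
```

```text
pics
{'t': 0.0, 'joint_pos': array([-1.36153283e+00,  5.28450002e-01,  1.43388971e+00,  1.87421282e-05,
        1.18138101e+00, -1.78474790e-01]), 'dq': array([-0.00197448,  0.00014048,  0.00041526, -0.0021607 ,  0.00163425,
        0.00035587]), 'joint_torque': array([-2.00835444e-06, -4.40039527e+01, -1.76592493e+01,  6.31970144e-02,
        5.82344912e-02, -1.73667809e-04]), 'position': array([ 0.23620915, -0.57789174,  0.23258554]), 'tcp_rot': array([-3.08065252e+00, -6.04828792e-01,  2.42202721e-05]), 'force': array([-0.47002596, -0.04073334,  0.36079281]), 'torque': array([-0.02821839, -0.04540543, -0.00804371]), 'width': 0.9984805338935654}
scene [0.0456916  0.55506046 0.58487948] [ 0.44524355 -1.11109463 -2.14052709] [[543.41284726   0.         315.87379126]
 [  0.         543.41284726 228.84681734]
 [  0.           0.           1.        ]]
stand 0.76 266 310 [0.4807 0.1192 0.0823]
lug 0.85 230 270 [0.5546 0.1296 0.1148]
bolt 0.64 231 271 [0.5536 0.1287 0.113 ]
salt 0.84 208 373 [ 0.5147 -0.0658  0.0824]
cup_a 0.8 247 224 [0.6553 0.1463 0.0378]
cup_a 0.55 306 389 [0.3824 0.0505 0.0225]
tilt_plate 0.82 243 312 [0.5127 0.0828 0.088 ]
post_foot 0.94 269 308 [0.4783 0.1256 0.0818]
hinge_mid 0.87 267 310 [0.4805 0.1193 0.0806]
top [0.39800937 0.08294051 0.92658738] [ 0.12428204 -0.12056857 -1.54112969] [[471.65727801   0.         315.86507858]
 [  0.         471.65727801 238.6538893 ]
 [  0.           0.           1.        ]]
stand 0.83 253 314 [0.5046 0.0894 0.0842]
lug 0.53 222 286 [0.554  0.1396 0.1158]
bolt 0.71 226 290 [0.5496 0.1332 0.1021]
salt 0.83 242 403 [ 0.5285 -0.0703  0.0867]
cup_a 0.82 327 329 [0.3727 0.0578 0.0228]
cup_a 0.81 176 289 [0.6609 0.1426 0.036 ]
tilt_plate 0.93 245 324 [0.5193 0.0718 0.0865]
post_foot 0.78 251 317 [0.5083 0.0841 0.0852]
hinge_mid 0.87 251 317 [0.5083 0.0841 0.0852]
```

View pics/scene0.png

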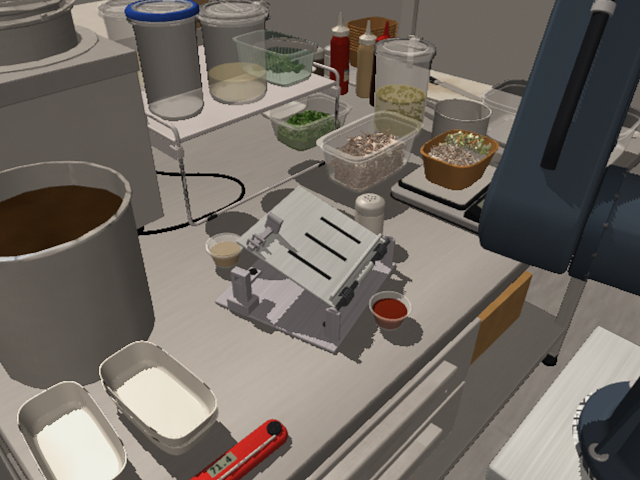

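View pics/top0.png

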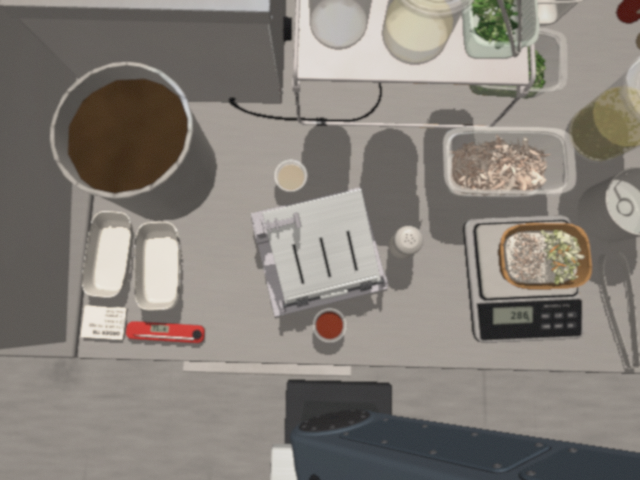

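The top view shows the plate around (250,320), the lug and bolt near (222,286), the keeper near (228,260), the salt at (240,405), and the cups at (327,329) and (176,290). Next I fit the plate's plane and edges.

Run:
```python
from h import *
for n in("top","scene"):
    d=cam(n);W=cloud(d)
    o=arm.outline_of("tilt_plate",n)[0];m=o["region"]&np.isfinite(W[...,0])
    P=W[m];print(n,o["conf"],m.sum())
    # RANSAC plane
    rng=np.random.default_rng(0);best=None
    for _ in range(500):
        a=P[rng.choice(len(P),3,replace=False)];nn=np.cross(a[1]-a[0],a[2]-a[0]);l=np.linalg.norm(nn)
        if l<1e-6: continue
        nn/=l;s=abs((P-a[0])@nn)<.002
        if best is None or s.sum()>best.sum(): best=s
    Q=P[best];c=Q.mean(0);nn=np.linalg.svd(Q-c,full_matrices=False)[2][2];nn*=np.sign(nn[2])
    print("inl",best.sum(),"normal",nn.round(4),"tilt",np.arccos(nn[2]).round(4),"yaw(-n)",np.degrees(np.arctan2(-nn[1],-nn[0])).round(2))
    ex=np.array([-nn[0],-nn[1],0]);ex/=np.linalg.norm(ex);ey=np.cross([0,0,1],ex);eu=np.cross(ey,nn)
    uv=np.c_[(Q-c)@eu,(Q-c)@ey]
    r=cv2.minAreaRect(uv.astype(np.float32));print("rect",r, "pct",np.percentile(uv,[0.5,99.5],axis=0).round(4),"c",c.round(4))
    cc=np.array(r[0]);print("centre",(c+eu*cc[0]+ey*cc[1]).round(4))
    im=d["image"][:,:,::-1]
    if n=="top": cr=im[160:340,220:440]
    else: cr=im[170:370,200:420]
    cv2.imwrite(f"pics/{n}_c.png",cv2.resize(cr,None,fx=3,fy=3,interpolation=cv2.INTER_CUBIC)[:600])
```

```text
top 0.96 9520
inl 7155 normal [-0.3128 -0.0858  0.946 ] tilt 0.3303 yaw(-n) 15.34
rect ((-0.007869459688663483, 0.0016615241765975952), (0.18190264701843262, 0.17995856702327728), 0.10292816907167435) pct [[-0.0882 -0.0871]
 [ 0.0822  0.0907]] c [0.5194 0.0744 0.0882]
centre [0.5117 0.074  0.0856]
scene 0.62 9415
inl 7783 normal [-0.3143 -0.0849  0.9455] tilt 0.3316 yaw(-n) 15.11
rect ((-0.002262495458126068, -0.005991086363792419), (0.18210028111934662, 0.18248538672924042), 0.285857230424881) pct [[-0.0892 -0.0944]
 [ 0.0872  0.0842]] c [0.5118 0.0798 0.0875]
centre [0.5113 0.0735 0.0867]
```

View pics/top_c.png

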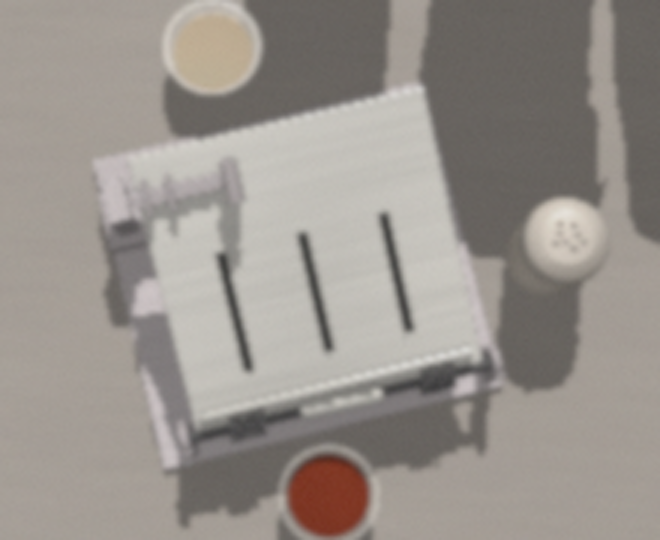

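View pics/scene_c.png

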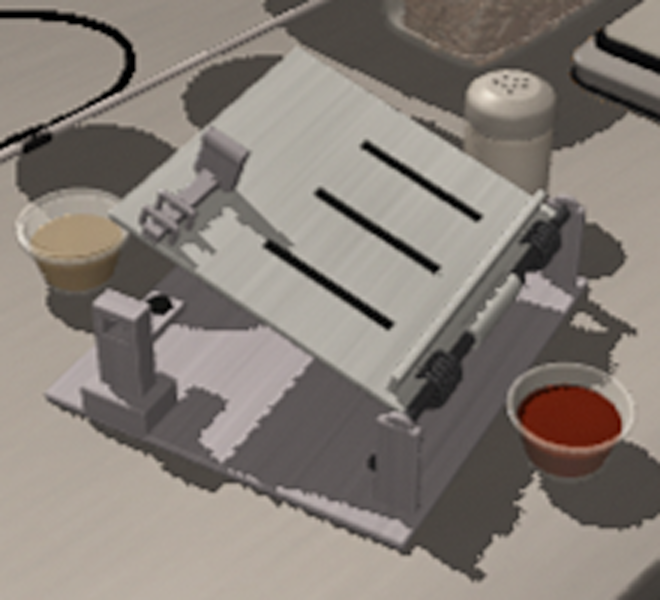

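Run:
```python
from h import *
Y=np.radians(15.22);t=.331
ex=np.array([np.cos(Y),np.sin(Y),0]);ey=np.array([-np.sin(Y),np.cos(Y),0]);eu=np.cos(t)*ex+np.sin(t)*np.array([0,0,1]);nn=np.cross(eu,ey)
O=np.array([.5115,.0738,0])
for n in("top","scene"):
    d=cam(n);W=cloud(d);P=W[100:400,150:500].reshape(-1,3);P=P[np.isfinite(P[:,0])]
    D=P-O;D=D-np.array([0,0,.086]);u=D@eu;v=D@ey;w=D@nn
    m=(abs(w)<.0025)&(abs(u)<.12)&(abs(v)<.12)
    print(n)
    # edge extents per bands
    for lo in np.arange(-.08,.081,.04):
        b=m&(abs(v-lo)<.01); print(" v",lo.round(3),"u",np.percentile(u[b],[1,99]).round(4) if b.sum()>5 else None, end="")
        b=m&(abs(u-lo)<.01); print(" | u",lo.round(3),"v",np.percentile(v[b],[1,99]).round(4))
    # lug: high points above plate
    b=(w>.02)&(w<.05)&(abs(u)<.1)&(abs(v)<.1);print("lug n",b.sum(),u[b].mean(),v[b].mean(),np.percentile(u[b],[5,95]),np.percentile(v[b],[5,95]),"wmax",w[b].max())
    # post top: world z ~.068-.08, v>.09
    x=D@ex;b=(v>.094)&(v<.125)&(x>.0)&(x<.11)&(P[:,2]>.055)&(P[:,2]<.09)
    if b.sum():print("post",b.sum(),np.percentile(x[b],[3,97]),np.percentile(v[b],[3,97]),np.percentile(P[b,2],[5,50,95]))
    for nm in("salt","cup_a"):
        for o in arm.outline_of(nm,n)[:2]:
            q=W[o["region"]];q=q[np.isfinite(q[:,0])];q=q[q[:,2]>.02];print(nm,o["conf"],((np.percentile(q,3,axis=0)+np.percentile(q,97,axis=0))/2).round(3),q[:,2].max())
```

```text
top
 v -0.08 u [-0.0849  0.0899] | u -0.08 v [-0.0974  0.0985]
 v -0.04 u [-0.0851  0.089 ] | u -0.04 v [-0.0878  0.0882]
 v 0.0 u [-0.0847  0.0894] | u 0.0 v [-0.0877  0.0885]
 v 0.04 u [-0.0853  0.0895] | u 0.04 v [-0.0877  0.0884]
 v 0.08 u [-0.0853  0.0895] | u 0.08 v [-0.0868  0.0887]
lug n 82 0.0662862908403909 0.033573410694499664 [0.05523898 0.07709602] [0.02917032 0.03790409] wmax 0.03282128742518961
post 127 [0.05795697 0.0829611 ] [0.09832128 0.1116245 ] [0.05861881 0.07350906 0.07661555]
salt 0.95 [ 0.532 -0.079  0.06 ] 0.09014004189634683
cup_a 0.67 [0.377 0.058 0.027] 0.03644319086542391
cup_a 0.56 [0.662 0.141 0.036] 0.04094669161066122
scene
 v -0.08 u [-0.0855  0.0889] | u -0.08 v [-0.0972  0.1006]
 v -0.04 u [-0.0866  0.0885] | u -0.04 v [-0.0874  0.0894]
 v 0.0 u [-0.0896  0.0892] | u 0.0 v [-0.0879  0.0898]
 v 0.04 u [-0.0865  0.0889] | u 0.04 v [-0.0877  0.0895]
 v 0.08 u [-0.0869  0.088 ] | u 0.08 v [-0.0883  0.0896]
lug n 125 0.06491717631308246 0.03561148100023575 [0.05405755 0.0758172 ] [0.03097135 0.03844393] wmax 0.03168992748912936
post 301 [0.05718214 0.08225649] [0.09867636 0.11238978] [0.05617922 0.06988772 0.07610116]
salt 0.61 [ 0.53  -0.075  0.06 ] 0.08963926197386801
cup_a 0.98 [0.377 0.058 0.028] 0.036387252540808324
cup_a 0.98 [0.661 0.143 0.031] 0.11642601532159474
```

```bash
cat >> h.py <<'E'
SO=np.array([.5209,.0771,0]);Y=np.radians(15.22)
EX=np.array([np.cos(Y),np.sin(Y),0]);EY=np.array([-np.sin(Y),np.cos(Y),0])
def S2W(x,y,z): return SO+EX*x+EY*y+np.array([0,0,z])
def rep(tgt=None):
    s=arm.get_state();T=R.from_rotvec(s["tcp_rot"]).as_matrix();p=s["position"];d=p-SO
    print("t",s["t"],"stand x,y mm",(d@EX*1e3).round(2),(d@EY*1e3).round(2),"tip z",((p[2]+.011*T[2,2])*1e3).round(2),"toolx yaw",np.degrees(np.arctan2(T[1,0],T[0,0])).round(2),"tilt",np.degrees(np.arccos(-T[2,2])).round(2))
    f=s["force"];print("F stand",(f@EX).round(2),(f@EY).round(2),f[2].round(2),"|",np.linalg.norm(f).round(2),"w",round(s["width"],3))
    if tgt is not None: print("dp cm",(T.T@(np.array(tgt)-p)*100).round(2))
E
python3 - <<'E'
from h import *
rep(S2W(.058,-.005,.2326))
W=cloud(cam("scene"));P=W[np.isfinite(W[...,0])]
a=np.array([.236,-.578]);b=np.array([.578,.0875]);L=np.linalg.norm(b-a);e=(b-a)/L
D=P[:,:2]-a;s=D@e;l=abs(D@np.array([-e[1],e[0]]));k=(s>.15)&(s<L+.1)&(l<.14)
for i in np.arange(.15,.85,.1):
    q=P[k&(s>i)&(s<i+.1)];print(i.round(2),len(q),q[:,2].max().round(3) if len(q) else None)
E
```

```text
t 1.4 stand x,y mm -446.7 -557.94 tip z 222.56 toolx yaw 22.22 tilt 0.0
F stand -0.58 -0.07 0.38 | 0.7 w 1.0
dp cm [ 56.83 -48.73   0.1 ]
0.15 2342 -0.627
0.25 2586 0.129
0.35 7878 0.132
0.45 5579 0.057
0.55 4528 0.092
0.65 6770 0.118
0.75 7941 0.141
```

Emit:
carry_out(
  series=[
    {"dp":[5,-4.3,0],"roll":0.1,"grip":1},
    {"dp":[10,-8.6,0],"roll":0.2,"grip":1},
    {"dp":[15,-12.9,0],"roll":0.3,"grip":1},
    {"dp":[20,-17.2,0],"roll":0.4,"grip":1},
    {"dp":[25,-21.5,0],"roll":0.5,"grip":1},
    {"dp":[30,-25.8,0],"roll":0.6,"grip":1},
    {"dp":[35,-30,0],"roll":0.7,"grip":1},
    {"dp":[40,-34.3,0],"roll":0.8,"grip":1},
    {"dp":[45,-38.6,0],"roll":0.87,"grip":1},
    {"dp":[50,-42.9,0],"roll":0.87,"grip":1},
    {"dp":[54,-46.3,0],"roll":0.87,"grip":1},
    {"dp":[56.8,-48.7,0.1],"roll":0.87,"grip":1},
  ],
  squeeze=30,
)

```text
t: 2.95
position: [0.579, 0.0891, 0.2329]
tcp_rot: [3.113, 0.418, 0.002]
force: [0.8, -0.7, -0.1]
width: 0.003
```

Run:
```python
from h import *
rep(S2W(.058,-.005,.136))
```

```text
t 2.95 stand x,y mm 59.24 -3.66 tip z 221.86 toolx yaw 15.28 tilt 0.06
F stand 0.63 -0.86 -0.07 | 1.07 w 0.003
dp cm [-0.13  0.13  9.69]
```

Emit:
carry_out(
  series=[
    {"dp":[-0.1,0.1,4],"roll":0,"grip":1},
    {"dp":[-0.1,0.1,7.5],"roll":0,"grip":1},
    {"dp":[-0.1,0.1,9.6],"roll":0,"grip":1},
    {"dp":[-0.1,0.1,10.1],"roll":0,"grip":1},
    {"dp":[-0.1,0.1,10.1],"roll":0,"grip":1},
  ],
)

```text
t: 3.58
position: [0.5788, 0.0878, 0.1321]
tcp_rot: [3.113, 0.417, 0.002]
force: [-0.3, 0.3, 0.6]
width: 0.008
```

Run:
```python
from h import *
rep(S2W(.058,-.005,.1))
d=cam("scene");cv2.imwrite("pics/s1.png",cv2.resize(d["image"][150:370,180:440,::-1],None,fx=2.5,fy=2.5))
```

```text
t 3.575 stand x,y mm 58.7 -4.88 tip z 121.13 toolx yaw 15.28 tilt 0.09
F stand -0.24 0.35 0.65 | 0.78 w 0.008
dp cm [-0.07  0.01  3.21]
```

View pics/s1.png

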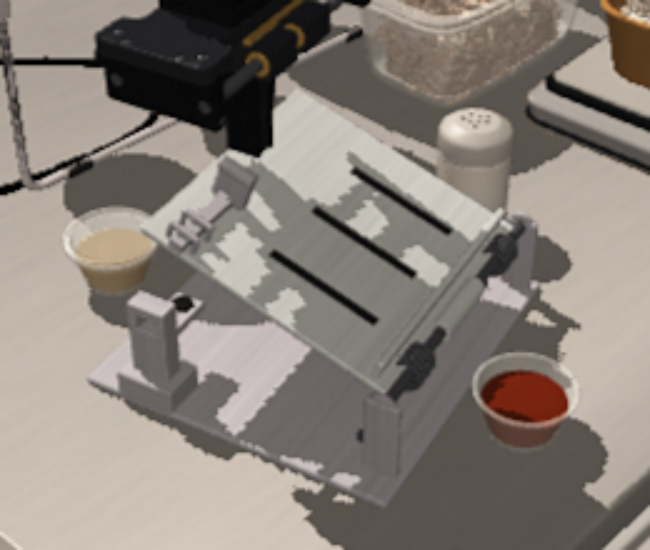

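Emit:
carry_out(
  series=[
    {"dp":[0,0,0.5],"roll":0,"grip":1},
    {"dp":[0,0,0.9],"roll":0,"grip":1},
    {"dp":[0,0,1.2],"roll":0,"grip":1},
    {"dp":[0,0,1.4],"roll":0,"grip":1},
    {"dp":[0,0,1.6],"roll":0,"grip":1},
    {"dp":[0,0,1.8],"roll":0,"grip":1},
    {"dp":[0,0,1.8],"roll":0,"grip":1},
  ],
)

```text
t: 4.5
position: [0.5796, 0.0876, 0.1147]
tcp_rot: [3.113, 0.417, 0.005]
force: [2.8, -0.2, 4.9]
width: 0.002
```

Run:
```python
from h import *
rep(S2W(.058,-.005,.085))
```

```text
t 4.5 stand x,y mm 59.38 -5.25 tip z 103.75 toolx yaw 15.28 tilt 0.2
F stand 2.66 -0.97 4.92 | 5.68 w 0.002
dp cm [-0.15 -0.03  2.97]
```

Emit:
carry_out(
  series=[
    {"dp":[0,0,0.5],"roll":0,"grip":1},
    {"dp":[0,0,1.0],"roll":0,"grip":1},
    {"dp":[0,0,1.5],"roll":0,"grip":1},
    {"dp":[0,0,2.0],"roll":0,"grip":1},
    {"dp":[0,0,2.5],"roll":0,"grip":1},
    {"dp":[-0.05,0,2.9],"roll":0,"grip":1},
    {"dp":[-0.1,0,3.2],"roll":0,"grip":1},
    {"dp":[-0.1,0,3.4],"roll":0,"grip":1},
    {"dp":[-0.1,0,3.4],"roll":0,"grip":1},
  ],
)

```text
t: 5.62
position: [0.5812, 0.0875, 0.0816]
tcp_rot: [3.112, 0.417, 0.014]
force: [3.6, 2.2, 6.0]
width: 0.003
```

Run:
```python
from h import *
rep(S2W(.058,-.005,.0685))
d=cam("scene");cv2.imwrite("pics/s2.png",cv2.resize(d["image"][150:370,180:440,::-1],None,fx=2.5,fy=2.5))
```

```text
t 5.625 stand x,y mm 60.89 -5.75 tip z 70.58 toolx yaw 15.25 tilt 0.52
F stand 4.01 1.2 6.01 | 7.33 w 0.003
dp cm [-0.3  -0.08  1.31]
```

View pics/s2.png

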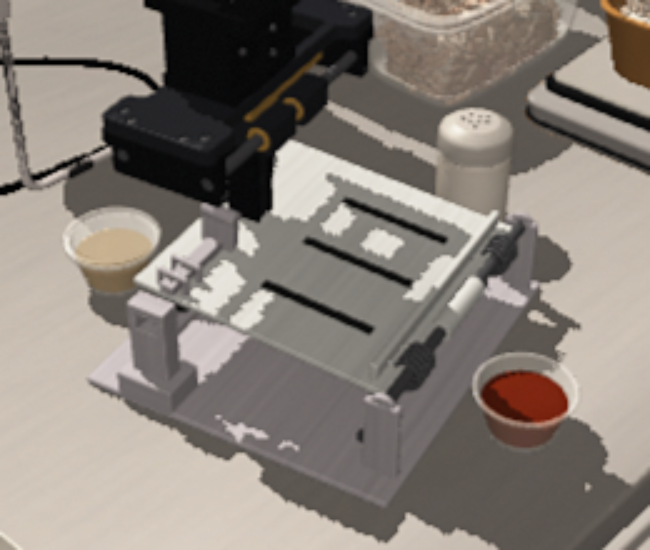

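Emit:
carry_out(
  series=[
    {"dp":[-0.2,-0.05,0.2],"roll":0,"grip":1},
    {"dp":[-0.3,-0.05,0.4],"roll":0,"grip":1},
    {"dp":[-0.3,-0.05,0.55],"roll":0,"grip":1},
    {"dp":[-0.3,-0.05,0.7],"roll":0,"grip":1},
    {"dp":[-0.3,-0.05,0.7],"roll":0,"grip":1},
  ],
)

```text
t: 6.3
position: [0.5812, 0.0875, 0.0757]
tcp_rot: [3.112, 0.416, 0.025]
force: [4.3, 2.6, 6.4]
width: 0.002
```

Run:
```python
from h import *
rep(S2W(.060,-.005,.0685))
```

```text
t 6.3 stand x,y mm 60.9 -5.75 tip z 64.69 toolx yaw 15.23 tilt 0.91
F stand 4.87 1.36 6.43 | 8.18 w 0.002
dp cm [-0.1  -0.08  0.72]
```

Emit:
carry_out(
  series=[
    {"dp":[0.0,0,0.1],"roll":0,"grip":1},
    {"dp":[0,0,0.2],"roll":0,"grip":1},
    {"dp":[0,0,0.3],"roll":0,"grip":1},
    {"dp":[0,0,0.3],"roll":0,"grip":1},
  ],
)

```text
t: 6.8
position: [0.5814, 0.0876, 0.0731]
tcp_rot: [3.112, 0.416, 0.026]
force: [1.2, 1.4, 7.0]
width: 0.006
```

Run:
```python
from h import *
rep(S2W(.060,-.005,.0685))
```

```text
t 6.8 stand x,y mm 61.12 -5.76 tip z 62.06 toolx yaw 15.23 tilt 0.94
F stand 1.57 1.03 7.02 | 7.26 w 0.006
dp cm [-0.12 -0.08  0.45]
```

Emit:
carry_out(
  series=[
    {"dp":[0.0,0,0.1],"roll":0,"grip":1},
    {"dp":[0,0,0.2],"roll":0,"grip":1},
    {"dp":[0,0,0.3],"roll":0,"grip":1},
    {"dp":[0,0,0.3],"roll":0,"grip":1},
  ],
)

```text
t: 7.3
position: [0.5814, 0.0876, 0.0705]
tcp_rot: [3.112, 0.416, 0.026]
force: [1.6, 1.0, 7.1]
width: 0.002
```

Run:
```python
from h import *
rep(S2W(.060,-.005,.0685))
```

```text
t 7.3 stand x,y mm 61.18 -5.75 tip z 59.46 toolx yaw 15.23 tilt 0.95
F stand 1.76 0.51 7.1 | 7.33 w 0.002
dp cm [-0.12 -0.08  0.19]
```

Emit:
carry_out(
  series=[
    {"dp":[0.0,0,0.1],"roll":0,"grip":1},
    {"dp":[0,0,0.2],"roll":0,"grip":1},
    {"dp":[0,0,0.2],"roll":0,"grip":1},
  ],
)

```text
t: 7.68
position: [0.5815, 0.0876, 0.0689]
tcp_rot: [3.112, 0.416, 0.026]
force: [1.2, 0.9, 7.4]
width: 0.004
```

Run:
```python
from h import *
rep(S2W(.060,-.005,.0685))
```

```text
t 7.675 stand x,y mm 61.24 -5.77 tip z 57.93 toolx yaw 15.23 tilt 0.96
F stand 1.38 0.55 7.39 | 7.54 w 0.004
dp cm [-0.12 -0.08  0.04]
```

Emit:
carry_out(
  series=[
    {"dp":[0.0,0,0.1],"roll":0,"grip":1},
    {"dp":[0,0,0.2],"roll":0,"grip":1},
    {"dp":[0,0,0.2],"roll":0,"grip":1},
  ],
)

```text
t: 8.05
position: [0.5816, 0.0876, 0.0684]
tcp_rot: [3.112, 0.416, 0.027]
force: [0.3, 0.6, 13.5]
width: 0.002
```

Run:
```python
from h import *
rep(S2W(.060,-.005,.0685))
```

```text
t 8.05 stand x,y mm 61.3 -5.74 tip z 57.36 toolx yaw 15.24 tilt 0.98
F stand 0.46 0.47 13.48 | 13.5 w 0.002
dp cm [-0.13 -0.07 -0.02]
```

Run:
```python
from h import *
s=arm.get_state();T=R.from_rotvec(s["tcp_rot"]).as_matrix();print(T.round(4)); print(T.T@EY, T.T@EX)
```

```text
[[ 9.647e-01  2.628e-01  1.700e-02]
 [ 2.628e-01 -9.648e-01  3.000e-04]
 [ 1.650e-02  4.100e-03 -9.999e-01]]
[ 3.66432634e-04 -9.99991366e-01 -4.13918435e-03] [9.99863452e-01 2.97996142e-04 1.65223444e-02]
```

Emit:
carry_out(
  series=[
    {"dp":[0,-0.2,0.13],"roll":0,"grip":1},
    {"dp":[0,-0.4,0.13],"roll":0,"grip":1},
    {"dp":[0,-0.6,0.13],"roll":0,"grip":1},
    {"dp":[0,-0.8,0.13],"roll":0,"grip":1},
    {"dp":[0,-1.0,0.13],"roll":0,"grip":1},
    {"dp":[0,-1.0,0.13],"roll":0,"grip":1},
  ],
)

```text
t: 8.8
position: [0.5803, 0.0948, 0.0684]
tcp_rot: [3.107, 0.419, 0.03]
force: [1.2, -6.8, 11.3]
width: 0.006
```

Run:
```python
from h import *
rep(S2W(.060,-.005,.0685))
d=cam("scene");cv2.imwrite("pics/s3.png",cv2.resize(d["image"][150:370,180:440,::-1],None,fx=2.5,fy=2.5))
```

```text
t 8.8 stand x,y mm 61.96 1.53 tip z 57.43 toolx yaw 15.36 tilt 1.16
F stand -0.66 -6.91 11.26 | 13.22 w 0.006
dp cm [-0.2   0.65 -0.01]
```

View pics/s3.png

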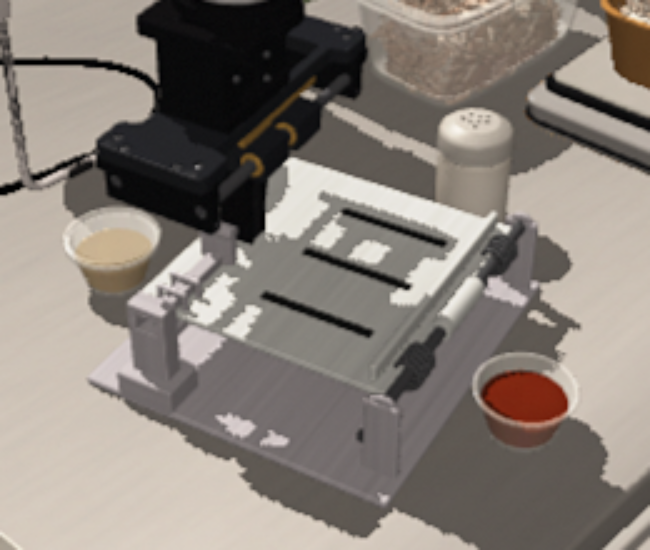

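Emit:
carry_out(
  series=[
    {"dp":[-0.1,-0.3,0.13],"roll":0,"grip":1},
    {"dp":[-0.1,-0.5,0.13],"roll":0,"grip":1},
    {"dp":[-0.1,-0.7,0.13],"roll":0,"grip":1},
    {"dp":[-0.1,-0.9,0.13],"roll":0,"grip":1},
    {"dp":[-0.1,-1.1,0.13],"roll":0,"grip":1},
    {"dp":[-0.1,-1.1,0.13],"roll":0,"grip":1},
  ],
)

```text
t: 9.6
position: [0.5781, 0.1027, 0.0684]
tcp_rot: [3.102, 0.421, 0.035]
force: [1.1, -6.1, 11.0]
width: 0.001
```

Run:
```python
from h import *
rep(S2W(.060,-.005,.0685))
d=cam("scene");cv2.imwrite("pics/s4.png",cv2.resize(d["image"][190:310,200:320,::-1],None,fx=5,fy=5,interpolation=cv2.INTER_CUBIC))
```

```text
t 9.6 stand x,y mm 61.96 9.71 tip z 57.44 toolx yaw 15.46 tilt 1.4
F stand -0.55 -6.13 11.04 | 12.64 w 0.001
dp cm [-0.2   1.47  0.01]
```

View pics/s4.png

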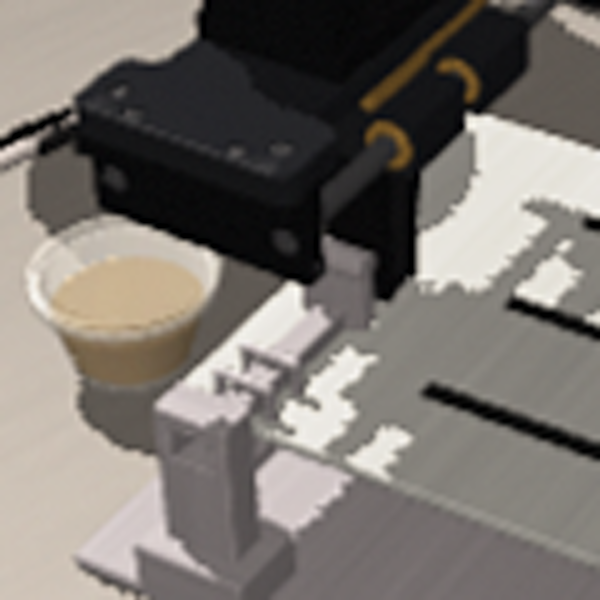

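Emit:
carry_out(
  series=[
    {"dp":[-0.15,-0.3,0.13],"roll":0.03,"grip":1},
    {"dp":[-0.15,-0.5,0.13],"roll":0.03,"grip":1},
    {"dp":[-0.15,-0.7,0.13],"roll":0.03,"grip":1},
    {"dp":[-0.15,-0.9,0.13],"roll":0.03,"grip":1},
    {"dp":[-0.15,-1.1,0.13],"roll":0.03,"grip":1},
    {"dp":[-0.15,-1.1,0.13],"roll":0.03,"grip":1},
  ],
)

```text
t: 10.4
position: [0.5757, 0.1102, 0.0685]
tcp_rot: [3.098, 0.417, 0.04]
force: [1.3, -7.7, 11.6]
width: 0.006
```

Run:
```python
from h import *
rep(S2W(.060,-.005,.0685))
d=cam("scene");cv2.imwrite("pics/s5.png",cv2.resize(d["image"][190:310,200:320,::-1],None,fx=5,fy=5,interpolation=cv2.INTER_CUBIC))
```

```text
t 10.4 stand x,y mm 61.56 17.58 tip z 57.47 toolx yaw 15.35 tilt 1.7
F stand -0.76 -7.74 11.58 | 13.94 w 0.006
dp cm [-0.16  2.26  0.03]
```

View pics/s5.png

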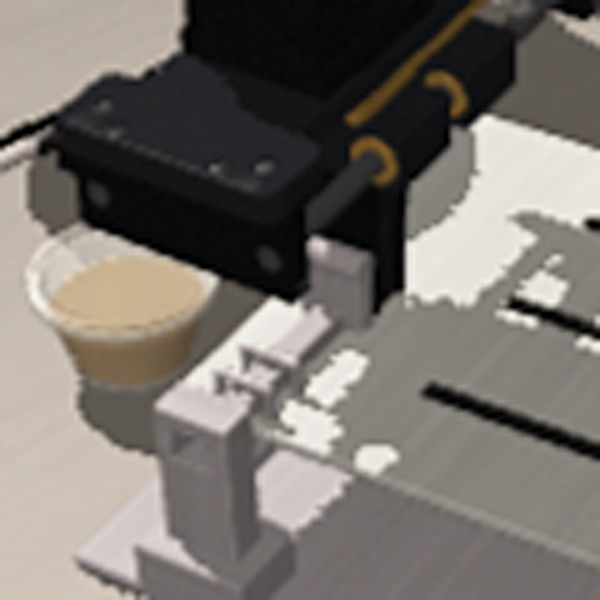

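Emit:
carry_out(
  series=[
    {"dp":[-0.15,-0.3,0.12],"roll":0,"grip":1},
    {"dp":[-0.15,-0.5,0.12],"roll":0,"grip":1},
    {"dp":[-0.15,-0.7,0.12],"roll":0,"grip":1},
    {"dp":[-0.15,-0.9,0.12],"roll":0,"grip":1},
    {"dp":[-0.15,-1.1,0.12],"roll":0,"grip":1},
    {"dp":[-0.15,-1.1,0.12],"roll":0,"grip":1},
  ],
)

```text
t: 11.2
position: [0.5736, 0.1178, 0.0685]
tcp_rot: [3.093, 0.42, 0.046]
force: [2.5, -8.4, 10.6]
width: 0.006
```

Run:
```python
from h import *
rep(S2W(.060,-.005,.0685))
s=arm.get_state();T=R.from_rotvec(s["tcp_rot"]).as_matrix();print(T[2])
d=cam("scene");cv2.imwrite("pics/s6.png",cv2.resize(d["image"][190:310,200:320,::-1],None,fx=5,fy=5,interpolation=cv2.INTER_CUBIC))
```

```text
t 11.2 stand x,y mm 61.52 25.49 tip z 57.52 toolx yaw 15.47 tilt 2.03
F stand 0.18 -8.78 10.59 | 13.75 w 0.006
dp cm [-0.17  3.05  0.07]
[ 0.02635217  0.02354335 -0.99937544]
```

View pics/s6.png

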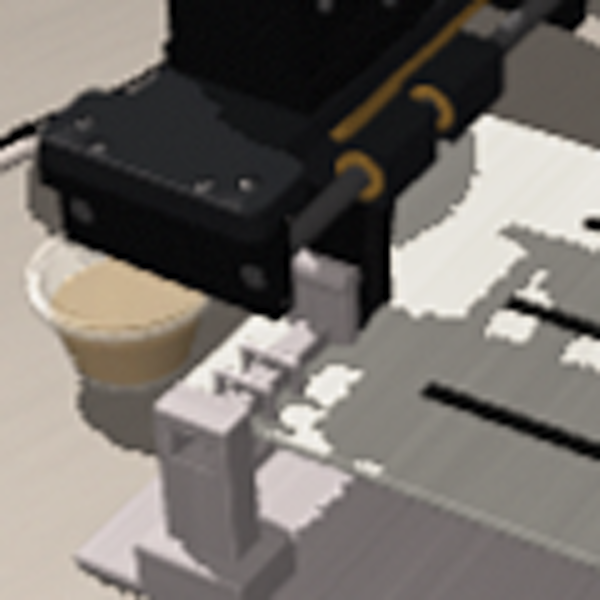

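Emit:
carry_out(
  series=[
    {"dp":[-0.15,-0.35,0.13],"roll":0,"grip":1},
    {"dp":[-0.15,-0.55,0.13],"roll":0,"grip":1},
    {"dp":[-0.15,-0.75,0.12],"roll":0,"grip":1},
    {"dp":[-0.15,-0.95,0.12],"roll":0,"grip":1},
    {"dp":[-0.15,-1.0,0.12],"roll":0,"grip":1},
  ],
)

```text
t: 11.88
position: [0.5718, 0.1244, 0.0685]
tcp_rot: [3.088, 0.422, 0.052]
force: [3.0, -8.1, 10.3]
width: 0.005
```

Run:
```python
from h import *
rep(S2W(.060,-.005,.0685))
d=cam("scene");cv2.imwrite("pics/s7.png",cv2.resize(d["image"][190:310,200:320,::-1],None,fx=5,fy=5,interpolation=cv2.INTER_CUBIC))
```

```text
t 11.875 stand x,y mm 61.53 32.31 tip z 57.53 toolx yaw 15.59 tilt 2.37
F stand 0.73 -8.6 10.28 | 13.42 w 0.005
dp cm [-0.18  3.73  0.1 ]
```

View pics/s7.png

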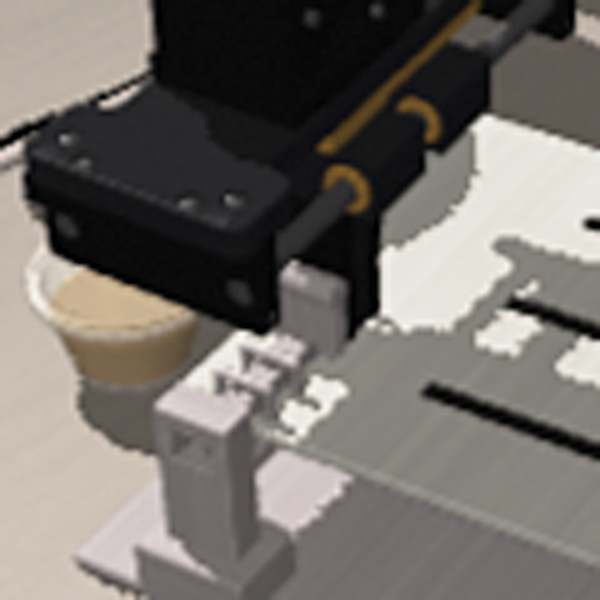

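Emit:
carry_out(
  series=[
    {"dp":[-0.15,-0.35,0.12],"roll":0.04,"grip":1},
    {"dp":[-0.15,-0.55,0.12],"roll":0.04,"grip":1},
    {"dp":[-0.15,-0.75,0.11],"roll":0.04,"grip":1},
    {"dp":[-0.15,-0.95,0.11],"roll":0.04,"grip":1},
    {"dp":[-0.15,-1.0,0.11],"roll":0.04,"grip":1},
  ],
)

```text
t: 12.55
position: [0.5699, 0.1312, 0.0686]
tcp_rot: [3.084, 0.416, 0.058]
force: [2.1, -9.1, 9.5]
width: 0.003
```

Run:
```python
from h import *
rep(S2W(.060,-.005,.0685))
```

```text
t 12.55 stand x,y mm 61.44 39.32 tip z 57.58 toolx yaw 15.41 tilt 2.7
F stand -0.38 -9.28 9.51 | 13.3 w 0.003
dp cm [-0.16  4.43  0.15]
```

Emit:
carry_out(
  series=[
    {"dp":[-0.15,-0.35,0.12],"roll":0,"grip":1},
    {"dp":[-0.15,-0.55,0.12],"roll":0,"grip":1},
    {"dp":[-0.15,-0.75,0.11],"roll":0,"grip":1},
    {"dp":[-0.15,-0.85,0.1],"roll":0,"grip":1},
    {"dp":[-0.15,-0.85,0.1],"roll":0,"grip":1},
  ],
)

```text
t: 13.18
position: [0.5688, 0.1351, 0.0686]
tcp_rot: [3.077, 0.42, 0.064]
force: [3.7, -13.1, 9.9]
width: 0.004
```

Run:
```python
from h import *
rep(S2W(.060,-.005,.0685))
d=cam("scene");cv2.imwrite("pics/s8.png",cv2.resize(d["image"][190:310,200:320,::-1],None,fx=5,fy=5,interpolation=cv2.INTER_CUBIC))
```

```text
t 13.175 stand x,y mm 61.43 43.42 tip z 57.64 toolx yaw 15.57 tilt 3.09
F stand 0.12 -13.63 9.92 | 16.86 w 0.004
dp cm [-0.17  4.84  0.2 ]
```

View pics/s8.png

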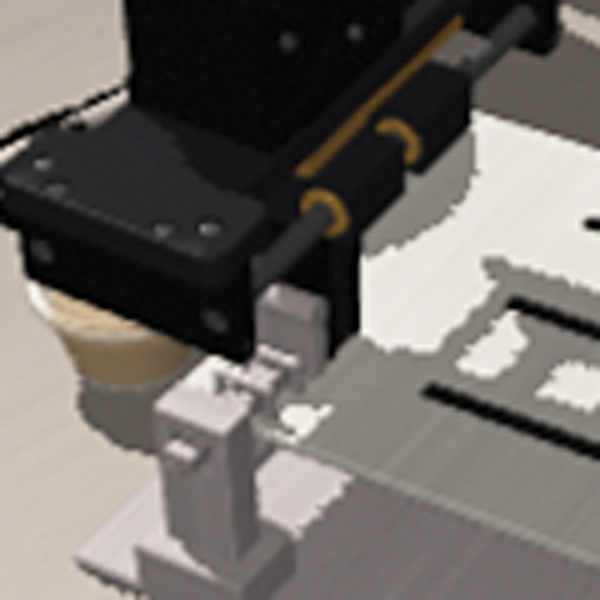

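Run:
```python
from h import *
for n in("top","scene"):
    W=cloud(cam(n));P=W[np.isfinite(W[...,0])]-SO;x=P@EX;y=P@EY;z=P[:,2]
    b=(x>.045)&(x<.075)&(y>.112)&(y<.128)&(z>.045)&(z<.08);print(n,"tip",b.sum(),np.percentile(y[b],[50,90,99]) if b.sum() else "")
    b=(x>.045)&(x<.075)&(y>.04)&(y<.08)&(z>.075)&(z<.093);print("lug",b.sum(),np.percentile(y[b],[5,50,95]) if b.sum() else "")
    b=(x>.04)&(x<.08)&(y>.095)&(y<.115)&(z>.06)&(z<.08);print("post",b.sum(),np.percentile(y[b],[2,98]) if b.sum() else "")
    b=(abs(x)<.05)&(abs(y)<.08)&(z>.05)&(z<.066);A=np.c_[x[b],y[b],np.ones(b.sum())];print("plate slope",np.linalg.lstsq(A,z[b],rcond=None)[0])
```

```text
top tip 0 
lug 0 
post 0 
plate slope [-0.00524442  0.00310676  0.0584366 ]
scene tip 50 [0.11430252 0.11708909 0.11775706]
lug 182 [0.04242426 0.05972662 0.06397842]
post 247 [0.09785064 0.11341137]
plate slope [-0.00294045 -0.00153147  0.05942101]
```

Both cameras show the plate level, and the bolt tip is at y ≈ 118 mm, which is fully home. Next I back off from the lug and lift.

Emit:
carry_out(
  series=[
    {"dp":[0,0.2,0.05],"roll":0,"grip":1},
    {"dp":[0,0.5,0],"roll":0,"grip":1},
    {"dp":[0,0.9,-0.1],"roll":0,"grip":1},
    {"dp":[0,1.2,-0.4],"roll":0,"grip":1},
    {"dp":[0,1.4,-1],"roll":0,"grip":1},
    {"dp":[0,1.5,-2.5],"roll":0,"grip":1},
    {"dp":[0,1.5,-5],"roll":0,"grip":1},
    {"dp":[0,1.5,-9],"roll":0,"grip":1},
    {"dp":[0,1.5,-13],"roll":0,"grip":1},
    {"dp":[0,1.5,-13],"roll":0,"grip":1},
  ],
)

```text
t: 14.58
position: [0.569, 0.1246, 0.2033]
tcp_rot: [3.076, 0.419, 0.076]
force: [-0.1, -1.4, -0.3]
width: 0.002
```

Run:
```python
from h import *
rep()
for n in("top","scene"):
    d=cam(n);W=cloud(d);P=W[np.isfinite(W[...,0])]-SO;x=P@EX;y=P@EY;z=P[:,2]
    b=(x>.045)&(x<.075)&(y>.112)&(y<.128)&(z>.045)&(z<.08);print(n,"tip",b.sum(),np.percentile(y[b],[50,90,99]) if b.sum() else "")
    b=(x>.045)&(x<.075)&(y>.04)&(y<.08)&(z>.075)&(z<.093);print("lug",b.sum(),np.percentile(y[b],[5,50,95]) if b.sum() else "")
    b=(abs(x)<.05)&(abs(y)<.08)&(z>.05)&(z<.066);A=np.c_[x[b],y[b],np.ones(b.sum())];print("plate slope",np.linalg.lstsq(A,z[b],rcond=None)[0])
    for nm in("salt","cup_a"):
        for o in arm.spot_in(nm,n)[:2]: print(nm,o["conf"],o["at"])
cv2.imwrite("pics/s9.png",cv2.resize(d["image"][150:370,180:440,::-1],None,fx=2.5,fy=2.5))
```

```text
t 14.575 stand x,y mm 58.92 33.24 tip z 192.35 toolx yaw 15.58 tilt 3.48
F stand -0.5 -1.34 -0.34 | 1.47 w 0.002
top tip 0 
lug 0 
plate slope [ 0.00668809 -0.0027667   0.05919532]
salt 0.71 [242.4, 404.9]
cup_a 0.74 [326.5, 332.5]
scene tip 51 [0.11427032 0.11645141 0.11744305]
lug 160 [0.05738079 0.06243619 0.06428195]
plate slope [ 0.00787264 -0.00120878  0.0604842 ]
salt 0.63 [212.8, 368.9]
cup_a 0.74 [245.7, 225.4]
cup_a 0.62 [306.5, 388.3]
```

View pics/s9.png

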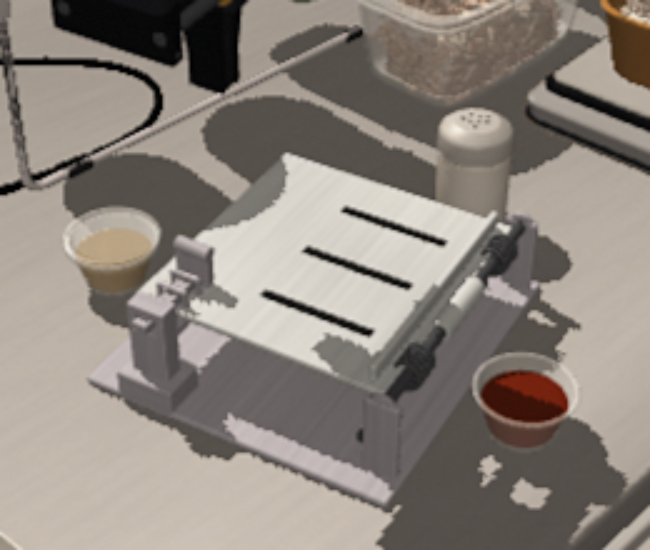

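The plate stays level (slope about 0.007 rad), the bolt sticks out through the post, the cups and salt are where they were, and the gripper is clear.

```bash
python3 -c "
from plant import arm
print(arm.job_done())"
```

```text
the job is handed in; nothing more can be done
None
```

The plate is down level and held by the bolt, and I have handed the job in after about 15 s of robot time. `job_done()` gives no verdict.

**What I did:** I pressed the plate down with shut fingertips. It landed with its top at about z 57.5 mm, where the force rose from 7 to 13.5 N. I then slid the bolt home while pressing at about 10 to 13 N, and backed off and lifted clear. The largest total force reading I saw was about 17 N, when the bolt met its end stop. I read the force only between moves, so a brief higher peak during a move would not show.

**Last checks, with the plate let go:**
- **Plate:** the measured slope is about 0.007 rad, against a limit of 0.065.
- **Bolt:** its tip is at stand y of about 117.5 mm, sticking out beyond the post, so its travel is about 29 to 30 mm.
- **Salt and cups:** in the scene camera's last picture, all three stand within a few pixels of where they started.
- **Gripper:** the fingertips ended about 13 cm above the plate and touched nothing.

**Where the checks fell short:**
- The top camera returned no points for the bolt tip or lug, because the gripper blocked its view. The bolt reading therefore comes from the scene camera only.
- The network found only one of the two cups in the last top picture; both showed in the scene camera.
- The tool ended tilted about 3.5° from vertical, which did no harm.

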